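# Unlock the rack enclosure and hold its latch drawn

### The arm

A 6-joint arm with a two-finger parallel gripper is mounted at the origin on the work surface. World frame = base frame: x ahead of the robot, y to its left, z up, the work surface at z = 0. Lengths are in mm, angles in rad, forces in N, time in s.
With the tool pointing down it reaches from about 350 to 975 mm from the base axis. Payload 7.1 kg.
Tool frame: the origin (TCP) lies on the front face of the gripper's body, between the roots of the fingers; the fingertips stand 80 mm ahead of it and the grasp point (between the pads) lies 61 mm ahead of it; z points along the fingers, y is the line along which they close (so a half turn about z gives the same grasp; the last joint's range is limited). The gripper opens to 88 mm and grips with 3 to 60 N. Pads are 20 mm wide; open, the fingers measure 115 mm over their backs; the gripper's body (75 mm by 178 mm) begins 61 mm behind the grasp point.
Start: joints at [1.279, 0.423, 1.63, -0, 1.089, -0.019], TCP at [168.362, 601.88, 302.675] pointing down, gripper open.
Joint ranges: [-3, 3], [-0.9, 2.11], [0.09, 2.58], [-1.31, 4.45], [0.11, 2.69], [-2.54, 2.54]. Speed limits (rad/s): [2.39, 2.39, 3.01, 3.14, 3.14, 3.14].

### API

Orientations are given as a rotation vector (axis times angle).
In Python, from workcell import readout, vision, close_job gives the robot as it stands.
- The arm moves only by the tool servo_tool, never from a script. Its argument "plan" is a list that holds one entry, the list of rows, each a list of 7 numbers: the gripper command: -1 is fully open, 1 is shut, values between are in proportion, then the shift along the world's x, y, z in units of 40 mm (1.0 is 40 mm), then the turn, a rotation vector about the world's x, y, z in units of 5 degrees (1.0 is 5 degrees). A call has 1 to 5 rows; each row shifts and turns the commanded pose from where the row before left it; what a row does not reach is not made up. A row lasts 1/12 s, in which the tool goes at most 41.7 mm and 7.16 degrees, less where a joint would pass 70% of its speed; a pose out of reach is approached as far as the arm can. A call is refused whole if a number of a shift passes 1 or a number of a turn 1, either way. A call with a gripper value outside its range is refused whole. The fingers move at their own pace and stop on an object; the grip force is fixed at half the most. Time passes only in rows, so rows that do not move let the fingers close. It gives the time, the measured TCP pose, the force, the opening and the grip force at its end, in the units of the state.
- readout.get_obs(): the state, without advancing time (a new reading comes with each control period).
- vision.get_image(name): name is "scene" or "side" or "wrist"; returns the picture (384x512x3 uint8, red, green, blue); there is no depth.
- vision.camera_params(name): a dict with "fx", "fy", "cx", "cy" (pixels), "D" ([k1, k2, p1, p2, k3] as OpenCV has them; the pictures are not rectified), "rvec" (rotation vector, rad) and "tvec" (3), from world to camera coordinates, as OpenCV has them; the wrist camera has in their place "hand_eye" (4x4, takes a point from camera to tool coordinates, whose origin is the TCP and whose axes are the flange's). Camera axes: x right, y down, z forward; pixel columns grow to the right and rows downward; lengths in mm; the calibration is good to about 2 mm. A picture is of the moment at which its call begins: read the wrist's pose just before it. camera_params takes no time and is no camera call.
- close_job(): hands the job in; it is judged then, once.
The state is a dict: "t": time; "qpos": joint angles; "qvel": joint speeds; "joint_torque": joint torques, N m; "ee_pos": TCP position; "orientation": TCP orientation; "ft_force": force on the tool from outside, world axes, zero at the start; "moment": the same for the moment, N m; "width": finger opening in mm; "grasp_force": force on a finger pad.
Only numpy, scipy, OpenCV 4.12 (cv2) and the standard library are available. Lean on these libraries where they do the work, as an engineer would, in place of code of your own. Each camera call takes 0.05 s, during which the arm holds its last target. There are 200 camera calls.

### The job

Take the yellow key out of the key block and push it fully home in the brass lock of the black rack enclosure, wiggling it past the sticky pins; then turn it a quarter turn clockwise (seen from above) to its stop. The latch is sprung, so finish while still gripping the key and holding it turned there, so that a colleague can lift the door; leave the blue key, the screwdriver, the tray of jacks and the roll of tape where they are.

Things in the scene. Friction and masses are not known exactly. Their poses are not given: they have to be found in the camera images.
- yellow_key_grip (a point): Centre of the yellow plastic head of the key, which stands upright, blade down, in the key block. Head 30 mm wide (x) x 12 mm thick (y, grip it this way) x 36 mm tall (z, up). Below it a steel shaft 10 mm across, 11 mm long, then a round shoulder 18 mm across, 4 mm thick, its underside 32 mm below this point, then the blade. Mass about 60 g.
- yellow_key_tip (a point): Tip of the yellow key's steel blade, 58 mm straight below yellow_key_grip, same axes. Blade 12 mm (x) x 4 mm (y), 26 mm long up to the shoulder; its last 9 mm taper to 2.4 x 2 mm. It fits the lock either way round (half a turn about z).
- lock_mouth (a point): Centre of the keyway's mouth, in the top face of the brass plug (24 mm, red mark on the rim at +x); z up, x and y turn with the plug. Slot 14 mm along x, 6 mm along y, 32 mm deep, rim chamfered 1.8 mm. A steel collar 46 mm across is flush with the plug; the door is 6 mm lower. Key home: shoulder on the plug face, tip 26 mm below and head centre 32 mm above this point.
- lock (a joint): Turn of the plug, rad: 0 locked (start), grows clockwise seen from above, stop at 1.57. A spring (0.03 N m at 0, 0.065 at the stop) turns it back if let go. The blade has about 0.2 rad play: turn the key about 1.8 rad from mid-slot. Two sprung pins 9 and 16 mm down the slot resist the blade with 5 to 15 N; pressing with turns of 0.1 rad to and fro helps.
- enclosure: Black steel rack enclosure, fixed, on its back with the perforated door up, 220 (x) x 300 (y) x 100 mm high; origin at the centre of its underside. The lock is at x = -60, y = +50 mm in its frame, its face 106 mm above the bench.
- key_block_top (a point): Centre of the top face of the grey key block, fixed, 150 (x) x 52 (y) x 34 mm high. Two upright slots at x = -35 and +35 mm; in each stands a key, its shoulder on the block's top, its x axis along the block's x. Which key is in which slot varies.
- blue_key_grip (a point): Centre of the blue plastic head of the other key, of the same shape as the yellow one, in the other slot, 70 mm away. Leave alone.
- screwdriver: Screwdriver with an orange handle, 180 mm long, lying on the bench; origin at its middle underneath, x axis from handle to tip. Leave alone.
- jack_tray: White plastic tray of red and black jacks, 100 x 130 x 35 mm; origin at the centre of its underside. Leave alone.
- tape_roll: Black roll of tape lying flat, 90 mm across, 24 mm high; origin at the centre of its underside. Leave alone.

How it is judged:
By the outcome, as a careful person would: the job done as asked, in the order asked, and still so for the second after the job is handed in, while the arm keeps its last pose, push and grip.
It also fails if it takes over 54 s, if anything falls off the work surface, if the arm or the gripper's body presses on something with over 40 N, if the wrist force passes 120 N, or if a joint passes its speed limit or range.

## Working session

There is one attempt and no reset: what is moved stays moved. The work goes in short steps, Python scripts to look and compute and a tool call to move; the robot and the scene stay as the last step left them, time stands still between calls to the robot, and variables do not carry over. Pictures are saved under pics/ and viewed, at most 10 in all, crops included, and the job is handed in when it is done.

Besides the shell and the picture viewer there is one more tool, called after "Call:" as name(argument=value, ...) on one line, values as JSON. servo_tool: Moves the arm, as the interface text tells. Its arguments: {"type":"object","properties":{"plan":{"type":"array"}},"required":["plan"]}

```bash
mkdir -p pics; cat > h.py <<'E'
import numpy as np, cv2
from workcell import readout, vision, close_job
from scipy.spatial.transform import Rotation as R
def grab(n,f=None):
    o=readout.get_obs(); im=vision.get_image(n)
    if f: cv2.imwrite('pics/'+f,im[...,::-1])
    return o,im
def cam(n,o):
    p=vision.camera_params(n); K=np.array([[p['fx'],0,p['cx']],[0,p['fy'],p['cy']],[0,0,1]]); D=np.array(p['D'],float)
    if 'hand_eye' in p:
        T=np.eye(4);T[:3,:3]=R.from_rotvec(o['orientation']).as_matrix();T[:3,3]=o['ee_pos']
        T=T@np.array(p['hand_eye'])
    else:
        M=np.eye(4);M[:3,:3]=cv2.Rodrigues(np.array(p['rvec'],float))[0];M[:3,3]=np.ravel(p['tvec']);T=np.linalg.inv(M)
    return K,D,T
def ray(c,uv):
    K,D,T=c; n=cv2.undistortPoints(np.array(uv,float).reshape(-1,1,2),K,D).reshape(-1,2)
    return T[:3,3],np.c_[n,np.ones(len(n))]@T[:3,:3].T
def onz(c,uv,z):
    o,d=ray(c,uv); return o+d*((z-o[2])/d[:,2])[:,None]
def tri(rays):
    A=np.zeros((3,3));b=np.zeros(3)
    for o,d in rays:
        d=d/np.linalg.norm(d);P=np.eye(3)-np.outer(d,d);A+=P;b+=P@o
    x=np.linalg.solve(A,b); return x,[np.linalg.norm(np.cross(x-o,d/np.linalg.norm(d))) for o,d in rays]
def blobs(im,lo,hi,amin=15):
    m=cv2.inRange(cv2.cvtColor(im,cv2.COLOR_RGB2HSV),np.array(lo),np.array(hi))
    n,l,s,c=cv2.connectedComponentsWithStats(m); return [(c[i].round(1),s[i].tolist(),(l==i)) for i in range(1,n) if s[i][4]>=amin]
E
python3 - <<'E'
from h import *
ims=[grab(n)[1] for n in('scene','side','wrist')]
for n,im in zip(('scene','side','wrist'),ims):
    print(n,'Y',[b[:2] for b in blobs(im,(22,120,90),(35,255,255))],'B',[b[:2] for b in blobs(im,(100,120,60),(125,255,255))],'R',[b[:2] for b in blobs(im,(0,150,80),(6,255,255),4)])
    c=cam(n,readout.get_obs()); print(c[2][:3,3].round(),c[2][:3,2].round(2),c[0][0,0])
cv2.imwrite('pics/a.png',cv2.resize(np.hstack(ims[:2])[...,::-1],(800,300),interpolation=cv2.INTER_AREA))
cv2.imwrite('pics/s.png',cv2.resize(ims[0][...,::-1],(800,600)))
cv2.imwrite('pics/w.png',ims[2][...,::-1])
print(readout.get_obs())
E
```

```text
scene Y [(array([337.2, 203.3]), [332, 200, 12, 8, 40])] B [(array([130.9, 120.2]), [125, 119, 14, 4, 16]), (array([313.8, 190.1]), [309, 187, 11, 7, 34])] R [(array([112.2, 114. ]), [109, 108, 7, 13, 13]), (array([271.3, 284.3]), [266, 280, 11, 9, 54]), (array([280.6, 291.4]), [275, 287, 12, 9, 56]), (array([261.2, 292.5]), [256, 288, 11, 10, 60]), (array([250.9, 300.9]), [246, 297, 11, 9, 59]), (array([270.5, 300.2]), [265, 296, 12, 9, 56]), (array([260.2, 309. ]), [255, 305, 11, 9, 56])]
[935. 783. 696.] [-0.36 -0.7  -0.62] 404.956717702506
side Y [(array([181.3, 172.2]), [179, 170, 6, 6, 19])] B [(array([ 86.8, 118.4]), [61, 109, 53, 20, 840]), (array([193.9, 188.8]), [189, 182, 9, 16, 69]), (array([447.7, 376.9]), [414, 366, 72, 18, 639])] R [(array([259.7, 159.1]), [250, 156, 19, 7, 53]), (array([495.9, 372.2]), [477, 357, 35, 27, 276])]
[ 360. -737.  621.] [ 0.21  0.81 -0.54] 409.0017236445809
wrist Y [] B [(array([449.1,  49. ]), [426, 0, 45, 100, 3577])] R []
[ 90. 623. 385.] [ 0.28 -0.08 -0.96] 282.2080540387096
{'t': 0.15, 'qpos': array([ 1.27899411e+00,  4.23663381e-01,  1.63052199e+00,  2.28080715e-05,
        1.08857823e+00, -1.90079844e-02]), 'qvel': array([ 0.00106712, -0.00271492, -0.00172949,  0.00059131, -0.00019182,
       -0.00107969]), 'joint_torque': array([ 3.16113110e-04, -5.44980776e+01, -2.73922223e+01,  6.43370720e-02,
        2.04659830e-02, -6.27097666e-05]), 'ee_pos': array([168.26688101, 601.56819205, 302.07844201]), 'orientation': array([-4.27165805e-01, -3.11221246e+00,  1.81213186e-03]), 'ft_force': array([ 0.16744388,  0.6138431 , -0.04890173]), 'moment': array([ 0.00134281,  0.06607874, -0.00218592]), 'grasp_force': 0.0, 'width': 88.04719625193795}
```

View pics/s.png

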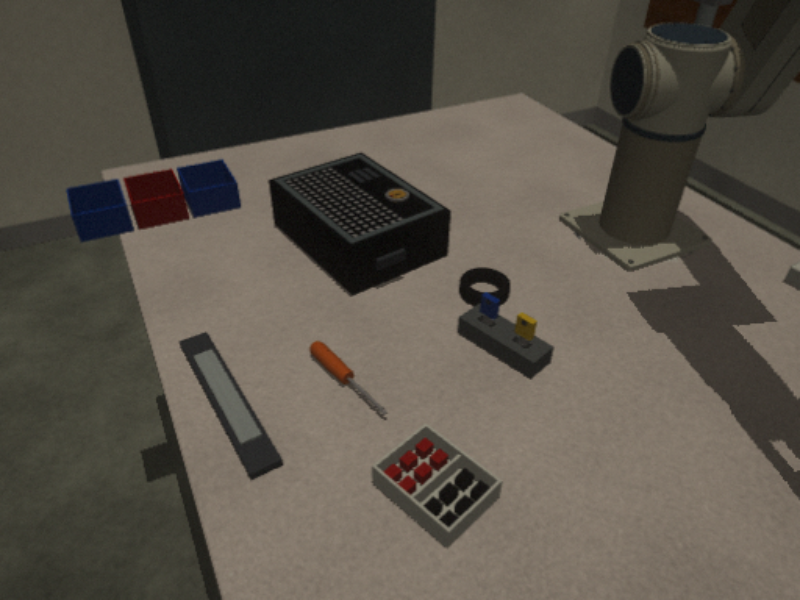

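View pics/a.png

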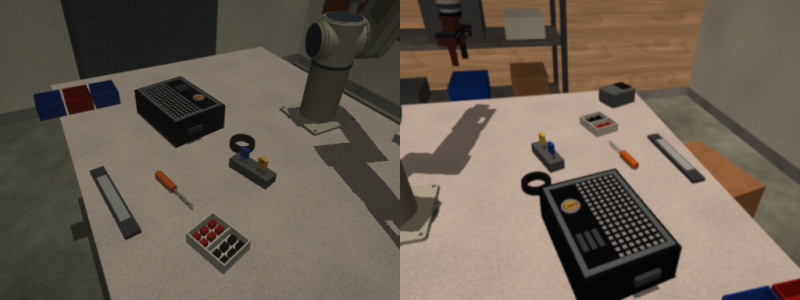

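The scene picture shows the yellow head at (337,203), the blue one at (314,190) and the brass lock near (254,125). In the side view they are at (181,172), (194,189) and about (218,264). I'll triangulate these points.

```bash
python3 - <<'E'
from h import *
o,a=grab('scene');_,b=grab('side');ca,cb=cam('scene',o),cam('side',o)
def t(u,v): return tri([(ca[2][:3,3],ray(ca,u)[1][0]),(cb[2][:3,3],ray(cb,v)[1][0])])
Y=[[q[0] for q in blobs(im,(20,100,60),(36,255,255))] for im in(a,b)];print(Y)
L=[blobs(im,(8,80,40),(22,255,255)) for im in(a,b)]
print([[q[:2] for q in l] for l in L])
print('Y',t((337.2,203.3),(181.3,172.2)),'B',t((313.8,190.1),(193.9,188.8)))
print('L',t((254,125),(218,264)),onz(ca,(254,125),106),onz(cb,(218,264),106))
# enclosure top corners (800-px scene view /1.5625), z=100
print(onz(ca,np.array([[271,182],[362,154],[449,212],[353,241]])*.64,100).round(0))
E
```

```text
[[array([336.1, 208.6])], [array([181.6, 176.9])]]
[[(array([253.9, 123.6]), [249, 120, 11, 7, 56]), (array([336., 209.]), [329, 200, 15, 18, 143]), (array([211.7, 231.2]), [198, 218, 29, 28, 360])], [(array([13.7, 19.2]), [0, 0, 33, 38, 1047]), (array([143.4,  12.9]), [103, 0, 91, 35, 1836]), (array([201.7,  20.7]), [198, 0, 8, 45, 299]), (array([295.9,  54.8]), [212, 0, 179, 119, 18942]), (array([84.9, 42.9]), [82, 41, 6, 5, 19]), (array([204.3,  87.3]), [200, 57, 9, 62, 398]), (array([109. ,  85.8]), [0, 58, 198, 66, 8750]), (array([181.5, 176.6]), [177, 168, 10, 18, 133]), (array([421.6, 225.3]), [363, 179, 106, 100, 3605]), (array([292.9, 203.6]), [280, 191, 26, 26, 316]), (array([218.1, 262.5]), [209, 256, 19, 14, 198])]]
Y (array([428.21897544, 212.25313237,  80.51926086]), [np.float64(0.8933734962446637), np.float64(0.893373496244656)]) B (array([448.04697329, 137.67267625,  73.17885498]), [np.float64(3.792624128556847), np.float64(3.792624128556872)])
L (array([ 454.22169719, -178.67464647,  100.89089465]), [np.float64(0.056202373206494065), np.float64(0.05620237320652117)]) [[ 458.40684512 -170.41914024  106.        ]] [[ 453.24549425 -184.13569724  106.        ]]
[[ 654. -334.  100.]
 [ 441. -373.  100.]
 [ 395.  -83.  100.]
 [ 592.  -69.  100.]]
```

Call:
servo_tool(plan=[[[-1,0.54,-0.82,-0.13,0,0,-0.98],[-1,0.54,-0.82,-0.13,0,0,-0.98],[-1,0.54,-0.82,-0.13,0,0,-0.98],[-1,0.54,-0.82,-0.13,0,0,-0.98],[-1,0.54,-0.82,-0.13,0,0,-0.98]]])

```text
t: 0.67
ee_pos: [276.9, 436.3, 276.5]
orientation: [1.083, 2.949, 0.0]
ft_force: [0.4, 0.5, -0.3]
width: 88.0
grasp_force: 0.0
```

Call:
servo_tool(plan=[[[-1,0.54,-0.82,-0.13,0,0,-0.98],[-1,0.54,-0.82,-0.13,0,0,-0.98],[-1,0.54,-0.82,-0.13,0,0,-0.98],[-1,0.54,-0.82,-0.13,0,0,-0.98],[-1,0.54,-0.82,-0.13,0,0,-0.98]]])

```text
t: 1.08
ee_pos: [385.1, 272.2, 250.7]
orientation: [1.685, 2.651, 0.001]
ft_force: [0.6, 0.9, 0.6]
width: 87.8
grasp_force: 0.0
```

Call:
servo_tool(plan=[[[-1,0.54,-0.82,-0.13,0,0,-0.98],[-1,0.54,-0.82,-0.13,0,0,-0.98],[-1,0,0,0,0,0,0],[-1,0,0,0,0,0,0]]])

```text
t: 1.42
ee_pos: [428.4, 206.6, 240.1]
orientation: [-1.905, -2.498, 0.001]
ft_force: [-0.6, -0.7, -0.7]
width: 88.2
grasp_force: 0.0
```

```bash
python3 - <<'E'
from h import *
o,w=grab('wrist','w1.png');c=cam('wrist',o);print(o['qpos'].round(3),o['ee_pos'],o['orientation'])
print(R.from_rotvec(o['orientation']).as_matrix().round(3))
for lo,hi in(((20,100,50),(36,255,255)),((100,100,40),(125,255,255))):
    for q in blobs(w,lo,hi,80): print(q[:2],onz(c,q[0],84),onz(c,q[0],66),cv2.minAreaRect(np.argwhere(q[2])[:,::-1].astype(np.float32)))
E
```

```text
[0.424 0.299 2.001 0.    0.842 0.157] [428.40255726 206.62218538 240.06408496] [-1.90489363e+00 -2.49784027e+00  5.79972820e-04]
[[-0.265  0.964 -0.   ]
 [ 0.964  0.265 -0.   ]
 [ 0.    -0.    -1.   ]]
(array([257. , 189.1]), [250, 169, 15, 41, 561]) [[426.62446841 217.03287784  84.        ]] [[428.17466821 211.975938    66.        ]] ((257.0, 189.0), (40.0, 14.0), 90.0)
(array([ 89.5, 313.7]), [78, 284, 33, 58, 490]) [[299.10830617  46.75935194  84.        ]] [[291.03726955  28.85508496  66.        ]] ((92.36773681640625, 312.0932922363281), (24.36800193786621, 59.074710845947266), 16.144336700439453)
(array([418.7, 312.7]), [400, 284, 32, 58, 495]) [[617.57825347 135.30160607  84.        ]] [[633.53612899 124.07795076  66.        ]] ((416.4988708496094, 312.20855712890625), (59.0059928894043, 25.440202713012695), 78.9964599609375)
(array([408.9, 368. ]), [336, 357, 131, 20, 1002]) [[636.99907137  67.35608239  84.        ]] [[654.42226923  51.00586166  66.        ]] ((400.99993896484375, 366.4999694824219), (129.99996948242188, 18.999996185302734), 0.0)
(array([489.1, 367.3]), [465, 358, 47, 20, 463]) [[716.47151905  92.19966589  84.        ]] [[739.89100158  77.7239212   66.        ]] ((488.0, 367.5), (19.0, 46.0), 90.0)
(array([283.5, 369. ]), [233, 363, 105, 12, 632]) [[508.3757723   29.06007917  84.        ]] [[516.09419902   9.82038236  66.        ]] ((285.0, 368.5), (11.0, 104.0), 90.0)
(array([260.4, 254.8]), [254, 234, 13, 42, 480]) [[447.03219301 155.36322767  84.        ]] [[450.12217837 145.65324405  66.        ]] ((260.32110595703125, 254.5271453857422), (41.36692428588867, 11.870508193969727), 87.70938873291016)
```

View pics/w1.png

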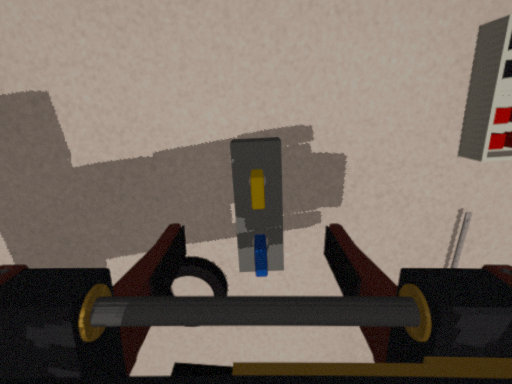

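The wrist picture shows the grey block spanning (232,140) to (283,271), with the yellow key at (257,189) and the blue key at (260,254). I'll get the yaw from the block's edges and the keys.

```bash
python3 - <<'E'
from h import *
o=readout.get_obs();w=cv2.imread('pics/w1.png')[...,::-1];c=cam('wrist',o);print('cam',c[2][:3,3])
# block side edges: per row brightness extents of dark grey
hsv=cv2.cvtColor(np.ascontiguousarray(w),cv2.COLOR_RGB2HSV)
m=((hsv[...,1]<60)&(hsv[...,2]<88)).astype(np.uint8)
for r in (144,150,165,225,228): print(r,hsv[r,225:290:3,2],hsv[r,225:290:6,1])
g=cv2.GaussianBlur(cv2.cvtColor(np.ascontiguousarray(w),cv2.COLOR_RGB2GRAY),(3,3),0).astype(float)
gx=np.diff(g,axis=1)
L=[];Rr=[]
for r in list(range(146,166))+list(range(212,230)):
    L.append((227+np.argmin(gx[r,227:246])+.5,r)); Rr.append((272+np.argmax(gx[r,272:292])+.5,r))
for n,S in(('L',L),('R',Rr)):
    P=onz(c,S,34)[:,:2]; vx,vy,x0,y0=cv2.fitLine(P.astype(np.float32),cv2.DIST_HUBER,0,.5,.01).ravel()
    print(n,np.degrees(np.arctan2(vy,vx)),'at y=210 x=',x0+vx/vy*(210-y0))
for lo,hi in(((20,100,50),(36,255,255)),((100,100,40),(125,255,255))):
    for q in blobs(w,lo,hi,80):
        if not 240<q[0][0]<275 or q[0][1]>300: continue
        for r in range(q[1][1],q[1][1]+q[1][3],4): xs=np.flatnonzero(q[2][r]);print(r,xs.min(),xs.max(),np.median(hsv[r,xs,2]),onz(c,[((xs.min()+xs.max())/2,r)],84).round(1)[0][:2])
E
```

```text
cam [405.2403781  285.1091356  322.72090234]
144 [111 111  55  57  55  58  59  54  55  53  58  58  52  58  53  58  60  56
  54 105 113 115] [53 14 32 13 14 40 20 14 17 28 52]
150 [111 115  61  57  55  56  56  58  56  56  58  61  56  51  57  57  55  55
  57 107 106 107] [51 29 28 23  9 26 18 13 14 13 51]
165 [110 110  90  54  55  52  53  54  56  56  60  58  52  58  55  55  59  55
  56 107 109 108] [51 45 28 43 27 17  5 19 17 23 42]
225 [111 110 111 107  94  96  95  53  54  56  57  57  54  58  52  51  55  58
  65  60 107 107] [51 51 16 21 19 18 33 34 28 35 45]
228 [108 115 112 109  95  97  97  69  50  59  49  51  57  53  70  63  49  64
  56  60 109 111] [50 50 16 21 15 16  9 22 10 32 51]
L -70.844444 at y=210 x= 401.7987
R -71.37171 at y=210 x= 455.96735
169 252 261 77.0 [420.7 235.4]
173 250 263 91.0 [421.6 232. ]
177 250 263 101.5 [422.6 228.6]
181 250 263 120.5 [423.6 225.1]
185 250 263 121.0 [424.5 221.6]
189 250 264 120.0 [425.9 218.2]
193 251 264 120.0 [427.4 214.8]
197 251 264 118.5 [428.4 211.2]
201 251 264 120.0 [429.4 207.6]
205 251 264 119.5 [430.4 204. ]
209 252 261 72.0 [430.6 200. ]
234 256 264 59.0 [440.3 177.2]
238 255 265 60.0 [441.4 173.2]
242 255 265 62.0 [442.5 169.3]
246 255 265 62.0 [443.7 165.3]
250 255 266 83.5 [445.2 161.4]
254 255 266 79.5 [446.4 157.3]
258 255 266 80.0 [447.6 153.2]
262 255 266 78.0 [448.7 149.1]
266 255 266 79.0 [449.9 145. ]
270 255 266 111.5 [451.1 140.7]
274 256 266 131.0 [452.8 136.6]
```

The block yaw is -71.1°, with a measured width of 51 mm against the 52 mm given. The yellow key is at about (427.5, 213.5). I'll correct for that, descend and grip.

Call:
servo_tool(plan=[[[-1,-0.02,0.17,-0.6,0,0,0.7],[-1,0,0,-0.8,0,0,0],[-1,0,0,-0.8,0,0,0],[-1,0,0,-0.62,0,0,0],[-1,0,0,0,0,0,0]]])

```text
t: 1.88
ee_pos: [423.7, 215.5, 123.9]
orientation: [-1.816, -2.559, 0.01]
ft_force: [-1.2, 0.2, 0.2]
width: 87.8
grasp_force: 0.0
```

Call:
servo_tool(plan=[[[1,0,0,0,0,0,0],[1,0,0,0,0,0,0],[1,0,0,0,0,0,0],[1,0,0,0,0,0,0],[1,0,0,0,0,0,0]]])

```text
t: 2.3
ee_pos: [427.4, 215.5, 128.8]
orientation: [1.822, 2.558, 0.004]
ft_force: [-1.0, -0.8, -0.0]
width: 57.8
grasp_force: 0.0
```

Call:
servo_tool(plan=[[[1,0,0,0,0,0,0],[1,0,0,0,0,0,0],[1,0,0,0,0,0,0],[1,0,0,0,0,0,0],[1,0,0,0,0,0,0]]])

```text
t: 2.72
ee_pos: [426.8, 215.0, 127.5]
orientation: [-1.823, -2.559, 0.0]
ft_force: [-0.0, 0.3, 0.3]
width: 24.8
grasp_force: 0.0
```

Call:
servo_tool(plan=[[[1,0,0,0,0,0,0],[1,0,0,0,0,0,0],[1,0,0,0,0,0,0],[1,0,0,0,0,0,0],[1,0,0,0,0,0,0]]])

```text
t: 3.13
ee_pos: [427.0, 215.2, 127.5]
orientation: [1.823, 2.558, 0.001]
ft_force: [0.7, -0.4, -0.8]
width: 12.1
grasp_force: 30.0
```

```bash
python3 - <<'E'
from h import *
o,w=grab('wrist','w2.png')
print({k:np.round(o[k],3) for k in('t','qpos','ee_pos','orientation','ft_force','moment','width','grasp_force')})
print(np.degrees(np.arctan2(*R.from_rotvec(o['orientation']).as_matrix()[[1,0],1])))
E
```

```text
{'t': np.float64(3.133), 'qpos': array([ 0.442,  0.509,  2.047, -0.   ,  0.585,  0.109]), 'ee_pos': array([427.024, 215.173, 127.499]), 'orientation': array([1.823e+00, 2.558e+00, 1.000e-03]), 'ft_force': array([ 0.715, -0.442, -0.812]), 'moment': array([ 0.026, -0.314,  0.024]), 'width': np.float64(12.126), 'grasp_force': np.float64(29.999)}
19.06975174531988
```

View pics/w2.png

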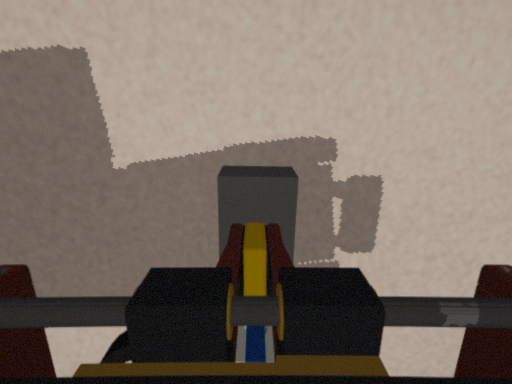

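The yellow key is held between the fingers: column 255, rows 225–295, opening 12.1 mm. I'll lift it and carry it towards the lock, turning about +80° on the way.

Call:
servo_tool(plan=[[[1,0,0,0.3,0,0,0],[1,0,0,0.8,0,0,0],[1,0,0,0.9,0,0,0],[1,0,0,0.9,0,0,0],[1,0,0,0.7,0,0,0]]])

```text
t: 3.6
ee_pos: [426.6, 215.0, 273.7]
orientation: [1.823, 2.559, 0.001]
ft_force: [0.2, 0.4, -0.4]
width: 12.0
grasp_force: 30.0
```

Call:
servo_tool(plan=[[[1,-0.03,-0.61,0,0,0,1],[1,-0.03,-0.61,0,0,0,1],[1,-0.03,-0.61,0,0,0,1],[1,-0.03,-0.61,0,0,0,1],[1,-0.03,-0.61,0,0,0,1]]])

```text
t: 4.02
ee_pos: [420.0, 92.0, 271.4]
orientation: [-1.219, -2.895, 0.001]
ft_force: [-0.7, 0.6, -1.1]
width: 11.9
grasp_force: 30.0
```

Call:
servo_tool(plan=[[[1,-0.03,-0.61,0,0,0,1],[1,-0.03,-0.61,0,0,0,1],[1,-0.03,-0.61,0,0,0,1],[1,-0.03,-0.61,0,0,0,1],[1,-0.03,-0.61,0,0,0,1]]])

```text
t: 4.43
ee_pos: [414.0, -30.0, 271.3]
orientation: [-0.564, -3.09, 0.0]
ft_force: [-0.4, -0.4, 0.3]
width: 12.1
grasp_force: 30.0
```

Call:
servo_tool(plan=[[[1,-0.03,-0.61,0,0,0,1],[1,-0.03,-0.61,0,0,0,1],[1,-0.03,-0.61,0,0,0,1],[1,-0.03,-0.61,0,0,0,1],[1,-0.03,-0.61,0,0,0,1]]])

```text
t: 4.85
ee_pos: [408.0, -151.9, 271.3]
orientation: [0.118, -3.138, -0.001]
ft_force: [0.4, 1.3, -0.7]
width: 11.8
grasp_force: 30.0
```

Call:
servo_tool(plan=[[[1,-0.03,-0.61,0,0,0,1],[1,0,0,0,0,0,0],[1,0,0,0,0,0,0],[1,0,0,0,0,0,0]]])

```text
t: 5.18
ee_pos: [407.1, -174.8, 271.2]
orientation: [0.245, -3.131, -0.001]
ft_force: [-0.6, 0.2, -0.0]
width: 12.1
grasp_force: 30.0
```

```bash
python3 - <<'E'
from h import *
o,w=grab('wrist');cv2.imwrite('pics/w3.png',cv2.resize(w[:,:,::-1][60:348,64:448],(768,576),interpolation=cv2.INTER_CUBIC));cv2.imwrite('pics/w3f.png',w[...,::-1])
print({k:np.round(o[k],3) for k in('t','qpos','ee_pos','orientation','ft_force','moment','width','grasp_force')})
print(np.degrees(np.arctan2(*R.from_rotvec(o['orientation']).as_matrix()[[1,0],1])))
E
```

```text
{'t': np.float64(5.183), 'qpos': array([-0.433,  0.202,  2.044,  0.   ,  0.898, -2.16 ]), 'ee_pos': array([ 407.056, -174.764,  271.189]), 'orientation': array([ 2.450e-01, -3.131e+00, -1.000e-03]), 'ft_force': array([-0.562,  0.231, -0.031]), 'moment': array([0.042, 0.014, 0.015]), 'width': np.float64(12.077), 'grasp_force': np.float64(29.999)}
98.94196549894755
```

View pics/w3.png

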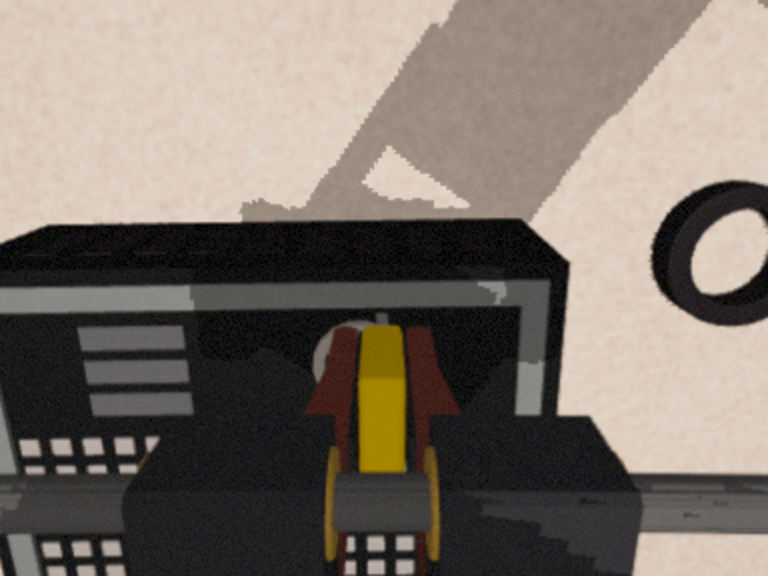

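The crop shows the lock partly hidden behind the fingers, around (355,365), which is about (241,243) in the full picture. I'll shift +80 mm in x to uncover it.

Call:
servo_tool(plan=[[[1,0.7,0,0,0,0,0],[1,0.7,0,0,0,0,0],[1,0.6,0,0,0,0,0],[1,0,0,0,0,0,0],[1,0,0,0,0,0,0]]])

```text
t: 5.65
ee_pos: [488.1, -174.0, 271.2]
orientation: [0.251, -3.131, -0.001]
ft_force: [-0.0, -0.4, -1.1]
width: 11.7
grasp_force: 30.0
```

```bash
python3 - <<'E'
from h import *
o,w=grab('wrist');cv2.imwrite('pics/w4.png',cv2.resize(w[:,:,::-1][90:282,128:384],(768,576),interpolation=cv2.INTER_CUBIC));cv2.imwrite('pics/w4f.png',w[...,::-1])
np.savez('w4.npz',**{k:o[k] for k in('ee_pos','orientation')})
c=cam('wrist',o);print(o['t'],o['ee_pos'],c[2][:3,3])
for nm,lo,hi in(('brass',(10,80,40),(24,255,255)),('red',(0,150,60),(7,255,255)),('red2',(173,150,60),(180,255,255))):
    for q in blobs(w,lo,hi,4):
        if q[0][1]<280: print(nm,q[:2],onz(c,q[0],106).round(1))
E
```

```text
5.65 [ 488.11471013 -174.00665053  271.15326326] [ 407.45491504 -187.35976568  353.70773295]
brass (array([255.8, 160.3]), [238, 143, 36, 36, 1045]) [[ 452.7 -178.9  106. ]]
brass (array([254.8, 256.9]), [242, 222, 26, 75, 1409]) [[ 547.8 -164.5  106. ]]
red (array([256.2, 176. ]), [255, 174, 3, 5, 12]) [[ 466.7 -176.3  106. ]]
red (array([232.4, 251.6]), [218, 224, 24, 66, 445]) [[ 545.6 -187.1  106. ]]
red (array([276.7, 251.5]), [268, 224, 25, 65, 458]) [[ 538.6 -144.3  106. ]]
red (array([  5.6, 266.7]), [3, 266, 6, 2, 7]) [[ 596.  -403.6  106. ]]
red (array([ 10.1, 271.8]), [0, 266, 22, 16, 78]) [[ 601.2 -399.8  106. ]]
red (array([496.5, 268.9]), [491, 266, 12, 10, 35]) [[522.   71.7 106. ]]
red (array([508.8, 267.6]), [508, 267, 3, 2, 5]) [[518.6  82.5 106. ]]
red (array([507.1, 276.4]), [502, 274, 10, 6, 20]) [[528.2  84.9 106. ]]
```

View pics/w4.png

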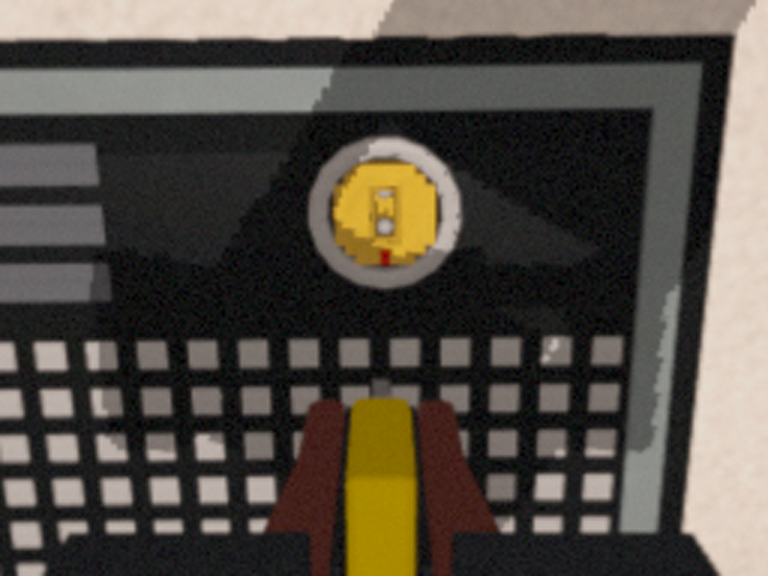

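The crop shows the plug at (386,212), which is about (256,160) in the full picture. The slot runs vertically, with the red mark at (385,257), and the yellow head's near face spans crop rows 400–475. I'll measure the slot yaw and where the key sits in the hand.

```bash
python3 - <<'E'
from h import *
w=np.ascontiguousarray(cv2.imread('pics/w4f.png')[...,::-1]);o=dict(np.load('w4.npz'));c=cam('wrist',o)
hsv=cv2.cvtColor(w,cv2.COLOR_RGB2HSV);g=cv2.cvtColor(w,cv2.COLOR_RGB2GRAY).astype(float)
Rt=R.from_rotvec(o['orientation']).as_matrix();yaw=np.degrees(np.arctan2(Rt[1,0],Rt[0,0]));print('tool x yaw',yaw)
# collar: bright pixels near (256,160), ellipse of hull
m=np.zeros(g.shape,np.uint8);m[130:192,225:288]=(g[130:192,225:288]>52)
n,l,s,cc=cv2.connectedComponentsWithStats(m);i=1+np.argmax(s[1:,4]);P=cv2.convexHull(np.argwhere(l==i)[:,::-1].astype(np.int32));e=cv2.fitEllipse(P);print('collar',e,s[i],onz(c,[e[0]],106))
b=blobs(w,(10,80,40),(24,255,255),300)[0];P=cv2.convexHull(np.argwhere(b[2])[:,::-1].astype(np.int32));e=cv2.fitEllipse(P);print('plug',e,onz(c,[e[0]],106))
# frame inner far edge (crop y~110 -> row 127) light->dark
pts=[(x,118+np.argmin(np.diff(cv2.GaussianBlur(g,(3,3),0)[118:136,x]))+.5) for x in range(135,340,3)]
Q=onz(c,pts,100)[:,:2];v=cv2.fitLine(Q.astype(np.float32),cv2.DIST_HUBER,0,.3,.01).ravel();print('edge yaw(y dir)',np.degrees(np.arctan2(v[1],v[0])))
# slot pixels: inside plug, low saturation/dark
print('slot V');print(hsv[148:174,248:264,2])
# key head face
xs=slice(242,270)
for r in range(210,256,2): print(r,hsv[r,250:262:3,2],hsv[r,250:262:3,1],end=' | ')
def toolpt(uv,dz):
    p=onz(c,[uv],o['ee_pos'][2]-dz)[0]; return Rt.T@(p-o['ee_pos'])
for uv,dz in(((255,223.3),79),((255,248.3),43),((255,216.5),119)): print(uv,toolpt(uv,dz).round(2))
E
```

```text
tool x yaw -170.8319354698286
collar ((255.9706573486328, 160.19271850585938), (51.084293365478516, 52.09464645385742), 79.56504821777344) [ 231  135   52   52 2088] [[ 452.55504907 -178.81171541  106.        ]]
plug ((255.9552764892578, 160.81524658203125), (37.53143310546875, 37.66429138183594), 0.33305594325065613) [[ 453.10769243 -178.73565623  106.        ]]
edge yaw(y dir) -80.21957
slot V
[[220 219 219 219 219 220 220 221 222 223 222 222 223 222 222 220]
 [218 218 215 215 218 219 220 221 220 222 223 223 222 220 218 217]
 [217 215 216 216 218 219 220 220 220 221 223 221 220 217 217 218]
 [216 215 215 215 215 218 215 216 216 216 216 215 216 213 216 218]
 [214 213 210 198 197 197 191 191 185 176 162 165 190 204 215 219]
 [215 215 210 194 189 192 187 190 191 184 172 170 186 203 215 219]
 [215 216 211 192 180 187 175 181 178 173 155 158 184 202 216 219]
 [215 219 212 192 181 206 187 173 173 178 163 157 184 203 216 219]
 [218 220 213 191 181 207 211 207 201 212 211 174 183 203 217 221]
 [219 219 212 192 175 170 211 215 216 218 215 175 186 199 217 221]
 [219 220 212 192 173 162 209 2
[... 1390 characters left out ...]
| 228 [135 132 136 136] [255 255 255 255] | 230 [137 137 135 137] [255 255 255 255] | 232 [135 136 138 136] [255 255 255 255] | 234 [135 137 137 136] [255 255 255 255] | 236 [134 136 136 135] [255 255 255 255] | 238 [136 137 135 138] [255 255 255 255] | 240 [135 137 135 136] [255 255 255 255] | 242 [137 135 139 137] [255 255 255 255] | 244 [135 139 138 137] [255 255 255 255] | 246 [138 137 139 137] [255 255 255 255] | 248 [147 145 146 145] [255 255 255 255] | 250 [166 165 167 164] [255 255 255 255] | 252 [170 169 170 167] [255 255 255 255] | 254 [170 172 172 170] [255 255 255 255] | (255, 223.3) [12.29 -0.1  79.01]
(255, 248.3) [14.41 -0.14 43.01]
(255, 216.5) [ 7.20e-01 -6.00e-02  1.19e+02]
```

```bash
python3 - <<'E'
from h import *
o=dict(np.load('w4.npz'));K,D,T=cam('wrist',o);H=np.array(vision.camera_params('wrist')['hand_eye']);Hi=np.linalg.inv(H)
def pr(p): return cv2.projectPoints(np.array([p],float),cv2.Rodrigues(Hi[:3,:3])[0],Hi[:3,3],K,D)[0].ravel().round(2)
for off in(0,-1.6,-3):
    print(off,{n:pr((off+x,y,z)).tolist() for n,(x,y,z) in dict(facebot=(15,0,79),facetop=(15,0,43),tip=(1.2,0,119),taper=(6,0,110),bladetop=(6,0,93),shoulder_b=(9,0,93),sh_t=(9,0,89),topfarL=(15,-6,43),topR=(15,6,43),rear=(-15,0,43)).items()})
w=cv2.imread('pics/w4f.png');h=cv2.cvtColor(w,cv2.COLOR_BGR2HSV)
print(w[212:224,248:264,1]); print(w[244:252,255,1], w[285:300,250,:].tolist())
E
```

```text
0 {'facebot': [255.17, 219.25], 'facetop': [255.29, 247.24], 'tip': [255.07, 215.92], 'taper': [255.09, 214.39], 'bladetop': [255.13, 223.67], 'shoulder_b': [255.13, 219.53], 'sh_t': [255.14, 221.88], 'topfarL': [243.15, 247.24], 'topR': [267.43, 247.24], 'rear': [255.26, 298.84]}
-1.6 {'facebot': [255.17, 221.65], 'facetop': [255.29, 250.14], 'tip': [255.07, 217.86], 'taper': [255.09, 216.43], 'bladetop': [255.13, 225.86], 'shoulder_b': [255.13, 221.75], 'sh_t': [255.14, 224.13], 'topfarL': [243.19, 250.15], 'topR': [267.39, 250.15], 'rear': [255.26, 301.43]}
-3 {'facebot': [255.17, 223.74], 'facetop': [255.29, 252.67], 'tip': [255.07, 219.55], 'taper': [255.09, 218.2], 'bladetop': [255.13, 227.77], 'shoulder_b': [255.13, 223.67], 'sh_t': [255.14, 226.09], 'topfarL': [243.22, 252.68], 'topR': [267.36, 252.67], 'rear': [255.26, 303.68]}
[[ 61  60  54  28   9  21  21  16   8  20  44  56  50  54  54  51]
 [ 24  23  15  17   7  11   8  17  19  16  21  19  21  17  21  23]
 [ 21  20  22  16  22  17  13  12  19  26  13  13  23  20  17  23]
 [ 17  20  10   9  24  22  19  24  27  19  17  18  19  18  10  16]
 [ 10  24   7  25  48  51  48  50  48  39  23  11  18  22  22  20]
 [ 21  16  21  26  60  73  74  75  74  57  36  20  26  23  27  20]
 [ 57  57  55  32  65  77  79  78  77  65  56  60  60  65  61  70]
 [106 106 103  55  64  77  80  75  76  71  88 103 107 106 110 110]
 [116 116 109  56  64  77  77  78  79  76  93 113 116 112 116 115]
 [117 116 114  63  68  79  81  80  80  85  97 112 116 117 116 117]
 [113 115 107  81  87  93  93  92  93  96  98 110 111 113 114 116]
 [108 110 109 100 105 109 105 106 108 102 107 107 108 110 107 112]]
[111 108 105 110 114 124 134 136] [[0, 139, 170], [0, 138, 169], [0, 139, 170], [0, 139, 170], [0, 139, 172], [0, 137, 168], [0, 137, 169], [0, 140, 172], [0, 138, 168], [0, 137, 168], [0, 114, 138], [39, 76, 90], [44, 49, 53], [48, 48, 50], [50, 49, 54]]
```

The key sits about 1.1 mm towards -x in the tool frame. I'll go above the mouth.

Call:
servo_tool(plan=[[[1,-0.5,-0.06,0,0,0,0.12],[1,-0.41,-0.06,0,0,0,0],[1,0,0,-0.5,0,0,0],[1,0,0,-0.5,0,0,0],[1,0,0,0,0,0,0]]])

```text
t: 6.12
ee_pos: [448.0, -178.9, 228.9]
orientation: [0.264, -3.125, -0.004]
ft_force: [-0.6, 0.1, -0.6]
width: 11.9
grasp_force: 30.0
```

Call:
servo_tool(plan=[[[1,0,0,-0.1,0,0,0],[1,0,0,-0.1,0,0,0],[1,0,0,-0.1,0,0,0],[1,0,0,0,0,0,0],[1,0,0,0,0,0,0]]])

```text
t: 6.53
ee_pos: [451.2, -180.1, 219.7]
orientation: [-0.265, 3.13, 0.0]
ft_force: [-0.0, 1.5, -0.6]
width: 11.6
grasp_force: 30.0
```

Call:
servo_tool(plan=[[[1,0,0,-0.05,0,0,0],[1,0,0,-0.05,0,0,0],[1,0,0,0,0,0,0],[1,0,0,0,0,0,0]]])

```text
t: 6.87
ee_pos: [451.4, -180.0, 215.4]
orientation: [-0.265, 3.13, 0.0]
ft_force: [2.4, 2.8, -2.6]
width: 12.1
grasp_force: 30.0
```

```bash
python3 - <<'E'
from h import *
o,w=grab('wrist');cv2.imwrite('pics/w5.png',cv2.resize(w[:,:,::-1][150:294,160:352],(768,576),interpolation=cv2.INTER_CUBIC))
print({k:np.round(o[k],3) for k in('t','qpos','ee_pos','orientation','ft_force','moment','width')})
E
```

```text
{'t': np.float64(6.867), 'qpos': array([-0.404,  0.353,  1.996,  0.   ,  0.792, -2.144]), 'ee_pos': array([ 451.404, -180.031,  215.426]), 'orientation': array([-0.265,  3.13 ,  0.   ]), 'ft_force': array([ 2.382,  2.835, -2.587]), 'moment': array([ 0.487, -0.35 ,  0.038]), 'width': np.float64(12.094)}
```

View pics/w5.png

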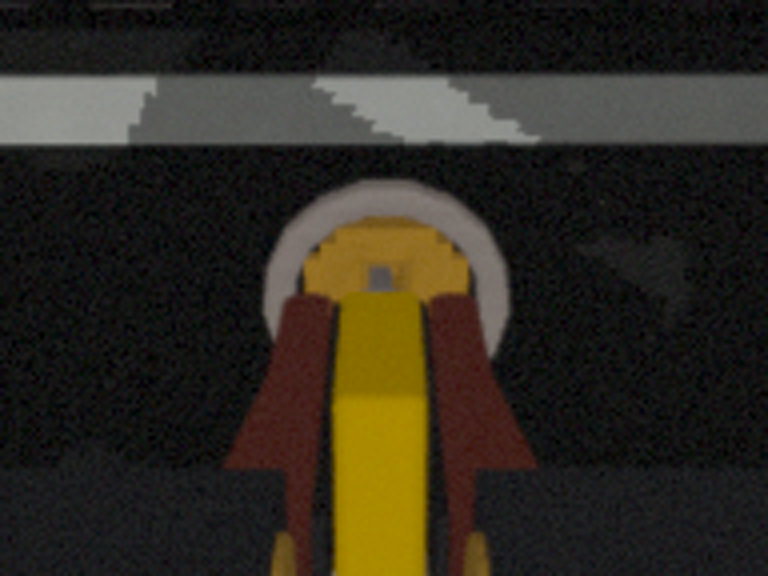

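The crop shows the blade in the slot at (380,278), about 1 mm to the -y side of the plug centre at (387,285), and the side force agrees. I'll nudge it and press on with the wiggle.

Call:
servo_tool(plan=[[[1,0.015,0.03,0,0,0,0],[1,0,0,0,0,0,0],[1,0,0,-0.05,0,0,0.5],[1,0,0,-0.05,0,0,-1],[1,0,0,0,0,0,0.5]]])

```text
t: 7.33
ee_pos: [451.6, -179.0, 211.4]
orientation: [0.258, -3.13, 0.0]
ft_force: [0.5, -0.0, -0.0]
width: 12.1
grasp_force: 30.0
```

Call:
servo_tool(plan=[[[1,0,0,-0.05,0,0,1],[1,0,0,-0.05,0,0,-1],[1,0,0,-0.05,0,0,-1],[1,0,0,-0.05,0,0,1],[1,0,0,0,0,0,0]]])

```text
t: 7.75
ee_pos: [452.4, -179.4, 204.1]
orientation: [-0.271, 3.128, -0.002]
ft_force: [0.7, -1.5, 3.1]
width: 12.1
grasp_force: 30.0
```

Call:
servo_tool(plan=[[[1,0,0,-0.05,0,0,1],[1,0,0,-0.05,0,0,-1],[1,0,0,-0.05,0,0,-1],[1,0,0,-0.05,0,0,1],[1,0,0,0,0,0,0]]])

```text
t: 8.17
ee_pos: [453.3, -179.5, 198.5]
orientation: [-0.269, 3.127, -0.003]
ft_force: [-5.9, 3.8, 30.4]
width: 12.1
grasp_force: 30.0
```

```bash
python3 - <<'E'
from h import *
o=readout.get_obs();print({k:np.round(o[k],3) for k in('t','qpos','ee_pos','orientation','ft_force','moment','width')})
E
```

```text
{'t': np.float64(8.167), 'qpos': array([-0.402,  0.384,  2.003,  0.   ,  0.751, -2.144]), 'ee_pos': array([ 453.274, -179.49 ,  198.496]), 'orientation': array([-2.690e-01,  3.127e+00, -3.000e-03]), 'ft_force': array([-5.886,  3.847, 30.405]), 'moment': array([0.865, 0.91 , 0.004]), 'width': np.float64(12.131)}
```

Call:
servo_tool(plan=[[[1,-0.01,0,0,0,0,1],[1,0,0,0,0,0,-1],[1,0,0,0,0,0,-1],[1,0,0,0,0,0,1],[1,0,0,0,0,0,0]]])

```text
t: 8.58
ee_pos: [453.0, -179.2, 198.5]
orientation: [-0.269, 3.126, -0.002]
ft_force: [-3.9, 5.2, 30.9]
width: 11.8
grasp_force: 30.0
```

```bash
python3 - <<'E'
from h import *
o,w=grab('wrist');cv2.imwrite('pics/w6.png',cv2.resize(w[:,:,::-1][150:294,160:352],(768,576),interpolation=cv2.INTER_CUBIC))
print({k:np.round(o[k],3) for k in('t','qpos','ee_pos','orientation','ft_force','moment','width')})
E
```

```text
{'t': np.float64(8.583), 'qpos': array([-4.010e-01,  3.830e-01,  2.004e+00,  1.000e-03,  7.500e-01,
       -2.144e+00]), 'ee_pos': array([ 452.993, -179.234,  198.532]), 'orientation': array([-2.690e-01,  3.126e+00, -2.000e-03]), 'ft_force': array([-3.882,  5.162, 30.865]), 'moment': array([1.093, 0.735, 0.078]), 'width': np.float64(11.806)}
```

View pics/w6.png

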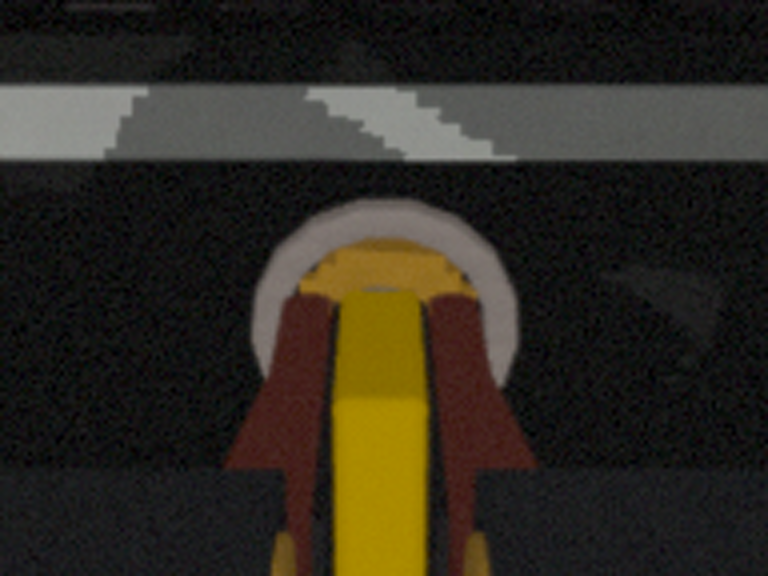

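The head hasn't slipped in the grip: its edges are at rows 290 and 398, as before. At z 198.5 a steady 30 N through the wiggle means it is seated. I'll ease the push and turn clockwise, following the small in-hand offset.

Call:
servo_tool(plan=[[[1,-0.01,0.01,0.04,0,0,0],[1,0.0015,0.0015,0,0,0,-1],[1,0.0015,0.0015,0,0,0,-1],[1,0.0015,0.0015,0,0,0,-1],[1,0.0015,0.0015,0,0,0,-1]]])

```text
t: 9.05
ee_pos: [452.6, -178.7, 198.7]
orientation: [0.29, 3.125, -0.001]
ft_force: [-0.1, 3.1, 14.2]
width: 12.0
grasp_force: 30.0
```

Call:
servo_tool(plan=[[[1,0.0015,0.0015,0,0,0,-1],[1,0.0015,0.0015,0,0,0,-1],[1,0.0015,0.0015,0,0,0,-1],[1,0.0015,0.0015,0,0,0,-1],[1,0.0015,0.0015,0,0,0,-1]]])

```text
t: 9.47
ee_pos: [452.7, -178.1, 198.7]
orientation: [0.96, 2.988, 0.001]
ft_force: [-0.4, 5.5, 15.4]
width: 12.0
grasp_force: 30.0
```

```bash
cat > st.py <<'E'
from h import *
o=readout.get_obs();print({k:np.round(o[k],3) for k in('t','qpos','ee_pos','ft_force','moment','width')})
m=R.from_rotvec(o['orientation']).as_matrix();print('tool x yaw',np.degrees(np.arctan2(m[1,0],m[0,0])),m[:,2])
E
python3 st.py
```

```text
{'t': np.float64(9.467), 'qpos': array([-4.000e-01,  3.820e-01,  2.005e+00,  1.000e-03,  7.510e-01,
       -1.349e+00]), 'ee_pos': array([ 452.665, -178.064,  198.689]), 'ft_force': array([-0.356,  5.484, 15.372]), 'moment': array([0.881, 0.037, 0.081]), 'width': np.float64(12.006)}
tool x yaw 144.37127805848553 [ 2.86520367e-03 -5.36479823e-04 -9.99995751e-01]
```

Call:
servo_tool(plan=[[[1,0.0015,0.005,0,0,0,-1],[1,0.0015,0.005,0,0,0,-1],[1,0.0015,0.005,0,0,0,-1],[1,0.0015,0.003,0,0,0,-1],[1,0.0015,0.0015,0,0,0,-1]]])

```text
t: 9.88
ee_pos: [453.0, -177.3, 198.7]
orientation: [1.584, 2.71, 0.001]
ft_force: [-0.8, 3.4, 14.5]
width: 11.5
grasp_force: 30.0
```

Call:
servo_tool(plan=[[[1,0.0015,0.0015,0,0,0,-1],[1,0.0015,0.0015,0,0,0,-1],[1,0.0015,0.0015,0,0,0,-1],[1,0.0015,0.0015,0,0,0,-1],[1,0,0,0,0,0,0]]])

```text
t: 10.3
ee_pos: [453.5, -177.0, 198.7]
orientation: [2.031, 2.393, 0.003]
ft_force: [0.8, 5.1, 13.4]
width: 12.1
grasp_force: 30.0
```

```bash
python3 st.py
```

```text
{'t': np.float64(10.3), 'qpos': array([-3.970e-01,  3.830e-01,  2.005e+00,  1.000e-03,  7.510e-01,
       -5.610e-01]), 'ee_pos': array([ 453.463, -177.031,  198.715]), 'ft_force': array([ 0.766,  5.135, 13.387]), 'moment': array([ 0.88 , -0.134,  0.049]), 'width': np.float64(12.077)}
tool x yaw 99.3484421327169 [ 3.51135003e-03 -5.87135546e-04 -9.99993663e-01]
```

Call:
servo_tool(plan=[[[1,0.0015,0.005,0,0,0,-1],[1,0.0015,0.003,0,0,0,-1],[1,0,0,0,0,0,-0.5],[1,0,0,0,0,0,0]]])

```text
t: 10.63
ee_pos: [454.4, -177.0, 198.7]
orientation: [2.276, 2.159, 0.005]
ft_force: [3.6, 3.6, 10.0]
width: 12.1
grasp_force: 30.0
```

```bash
python3 st.py
```

```text
{'t': np.float64(10.633), 'qpos': array([-3.960e-01,  3.830e-01,  2.004e+00,  1.000e-03,  7.490e-01,
       -3.440e-01]), 'ee_pos': array([ 454.386, -177.033,  198.747]), 'ft_force': array([ 3.602,  3.643, 10.002]), 'moment': array([ 0.688, -0.614,  0.104]), 'width': np.float64(12.109)}
tool x yaw 86.97716079821417 [ 0.00542278 -0.001407   -0.99998431]
```

Call:
servo_tool(plan=[[[1,0,0,0,0,0,-0.6],[1,0,0,0,0,0,-0.6],[1,0,0,0,0,0,0],[1,0,0,0,0,0,0]]])

```text
t: 10.97
ee_pos: [454.5, -177.1, 198.8]
orientation: [2.382, 2.04, 0.005]
ft_force: [4.0, 2.0, 9.8]
width: 12.1
grasp_force: 30.0
```

```bash
python3 st.py
```

```text
{'t': np.float64(10.967), 'qpos': array([-3.960e-01,  3.830e-01,  2.004e+00,  1.000e-03,  7.490e-01,
       -2.420e-01]), 'ee_pos': array([ 454.51 , -177.136,  198.751]), 'ft_force': array([4.015, 2.014, 9.816]), 'moment': array([ 0.523, -0.753,  0.29 ]), 'width': np.float64(12.125)}
tool x yaw 81.14733823483 [ 0.00566256 -0.00178126 -0.99998238]
```

The moment has jumped to 0.29 N m, well above the 0.065 N m spring, which points to the stop. I'll check the red mark in the side view.

```bash
python3 - <<'E'
from h import *
o,s=grab('side');_,w=grab('wrist')
A=cv2.resize(s[234:294,178:258],(400,300),interpolation=cv2.INTER_CUBIC);B=cv2.resize(w[150:294,160:352],(400,300),interpolation=cv2.INTER_CUBIC)
cv2.imwrite('pics/f.png',np.hstack([A,B])[...,::-1])
c=cam('side',o)
for q in blobs(s[240:290,195:245].copy(),(0,130,50),(8,255,255),2): print(q[:2],onz(c,[q[0]+[195,240]],106))
E
python3 st.py
```

```text
(array([16. ,  8.8]), [14, 0, 5, 21, 45]) [[ 448.01746997 -139.48860359  106.        ]]
(array([29.4,  9. ]), [28, 0, 4, 20, 36]) [[ 472.87392263 -145.79053051  106.        ]]
{'t': np.float64(11.067), 'qpos': array([-3.960e-01,  3.830e-01,  2.004e+00,  1.000e-03,  7.490e-01,
       -2.430e-01]), 'ee_pos': array([ 454.514, -177.131,  198.758]), 'ft_force': array([ 4.953,  3.36 , 10.062]), 'moment': array([ 0.565, -0.692,  0.306]), 'width': np.float64(11.666)}
tool x yaw 81.15679951174809 [ 0.00566943 -0.00177437 -0.99998235]
```

View pics/f.png

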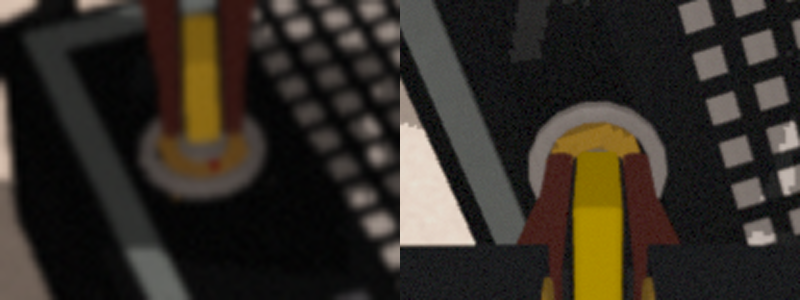

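The side crop shows the shoulder sitting on the plug, and the red mark has swung round to (214,165), about (220.8,267) in the full picture. I'll compute its angle.

```bash
python3 - <<'E'
from h import *
c=cam('side',readout.get_obs());p=onz(c,[(178+214/5,234+165/5),(218.1,262.7),(178+203/5,234+150/5)],106);print(p.round(1))
for q in p[1:]:d=p[0]-q;print(np.degrees(np.arctan2(d[1],d[0])),np.hypot(*d[:2]))
E
```

```text
[[ 456.7 -193.1  106. ]
 [ 454.1 -180.8  106. ]
 [ 454.3 -184.4  106. ]]
-77.7858771073812 12.572353514634989
-74.45841668615813 8.998760886125241
```

The mark is at about -78°, an 88° turn within measurement error, and the moment is holding at 0.3 N m against the stop. I'll hand the job in.

```bash
python3 -c "
from workcell import close_job
print(close_job())"
```

```text
the job is handed in; nothing more can be done
None
```

The yellow key is fully home in the brass lock, turned clockwise to its stop and still gripped and held there (about 11 s of the 54 s used), and the job is handed in.

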